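Latch the spanner case

ROBOT

A 6-joint arm with a two-finger parallel gripper is mounted at the origin on a cart in front of the work surface, level with it; the furniture and walls round the work are solid. World frame = base frame: x ahead of the robot, y to its left, z up, the work surface at z = 0. Lengths are in m, angles in rad, forces in N, time in s.
With the tool pointing down it reaches from about 0.35 to 0.85 m from the base axis. Payload 8.1 kg.
Tool frame: the origin (TCP) lies at the centre of the arm's flange, where the gripper is bolted on; the fingertips stand 186 mm ahead of it and the grasp point (between the pads) lies 167 mm ahead of it (robot.grasp_offset is the distance from the TCP to the grasp point, in m); z points along the fingers, y is the line along which they close (so a half turn about z gives the same grasp; the last joint's range is limited). The gripper opens to 93 mm and grips with 3 to 60 N. Pads are 15 mm wide; open, the fingers measure 128 mm over their backs; the gripper's body (75 mm by 188 mm) begins 65 mm behind the grasp point.
Start: joints at [-1.207, 0.13, 1.488, -0, 1.523, -0.085], TCP at [0.26, -0.541, 0.405] pointing down, gripper open.
Joint ranges: [-2.96, 2.96], [-0.89, 2.26], [0.02, 2.5], [-1.34, 4.48], [0, 2.73], [-2.66, 2.66]. Speed limits (rad/s): [2.39, 2.39, 2.79, 3.14, 3.14, 3.14].

INTERFACE

Orientations are given as a rotation vector (axis times angle).
In Python, from plant import robot gives the robot as it stands.
- The arm moves only by the tool drive_tool, never from a script. Its argument "moves" is one flat list of numbers, 7 for each row, row after row: the finger opening in mm, from 0 to 93, then the shift along the tool's x, y, z in mm, then the turn, a rotation vector about the tool's x, y, z in degrees. A call has 1 to 8 rows; each row shifts and turns the commanded pose from where the row before left it, along the tool's axes as they then stand; what a row does not reach is not made up. A row lasts 1/10 s, in which the tool goes at most 50 mm and 8.59 degrees, less where a joint would pass 70% of its speed; a pose out of reach is approached as far as the arm can. A call is refused whole if a number of a shift passes 50 or a number of a turn 8.59, either way. A call with a gripper value outside its range is refused whole. The fingers move at their own pace and stop on an object; "grip_force" is the grip in N (left out, the last holds). Time passes only in rows, so rows that do not move let the fingers close. It gives the time, the measured TCP pose, the force, the opening and the grip force at its end, in the units of the state.
- robot.read_state(): the state, without advancing time (a new reading comes with each control period).
- robot.read_camera(name): name is "scene" or "top" or "wrist"; returns a dict with "color" (480x640x3 uint8, red, green, blue), "depth" (480x640 float32, m along the optical axis (not along the pixel's ray), 0 where there is no reading), "mtx" (3x3 intrinsics, pixels), "dist_coeffs" ([k1, k2, p1, p2, k3] as OpenCV has them; the pictures are not rectified), "R" (3x3) and "t" (3): a world point X has camera coordinates R X + t. Camera axes: x right, y down, z forward; pixel columns grow to the right and rows downward; lengths in m; the calibration is good to about 2 mm. A picture is of the moment at which its call begins.
- robot.close_job(): hands the job in; it is judged then, once.
The state is a dict: "t": time; "q": joint angles; "dq": joint speeds; "joint_torque": joint torques, N m; "tool_pos": TCP position; "orientation": TCP orientation; "force": force on the tool from outside, world axes, zero at the start; "wrist_torque": the same for the moment, N m; "opening": finger opening in m; "gripper_force": force on a finger pad.
Only numpy, scipy, OpenCV 4.12 (cv2) and the standard library are available. Lean on these libraries where they do the work, as an engineer would, in place of code of your own. Each camera call takes 0.05 s, during which the arm holds its last target. There are 200 camera calls.

TASK

Shut the blue spanner case and latch it: lower the lid gently onto its rubber seal, hook the latch's wire loop over the steel keeper on the lid without forcing it, then press the red lever down past centre until it lies home against the case and has drawn the lid tight. Use light force throughout and leave the things round the case where they are.

Things in the scene. Friction and masses are not known exactly. Their poses are not given: they have to be found in the camera images.
- case: Blue case with aluminium edges, standing fixed on the bench; body 190 deep (x) x 300 wide (y) x 100 high, lid 26 high on top of it. Origin: centre of the underside. Its front, with the latch at the middle of its width (y = 0), faces -x of its own frame (towards the robot); z up.
- case_lid (a joint): Lid angle, rad: 0 = down on the rim, grows as the front rises. Hinge along y at (95, 0, 100) in the case frame. A friction hinge holds the lid where it is left (1 to 2 N on its front edge lowers it). A springy rubber seal at the front keeps it about 7 mm (0.035 rad) proud, 12 N per mm. A black carry handle stands 24 over the lid, 115 behind its front edge.
- keeper_mark (a point): Point fixed to the lid, 11 out from its front face, 13 above its lower edge, mid width. The steel keeper (22 wide) stands out from the lid on a black packing 1 to 11 thick, unknown: the middle of its upward-open groove, where the bar must lie, is that far straight out from this point: feel for it. Groove 5 wide front to back; back wall 12 higher than this point, front lip (3.5 thick) 5 higher.
- latch_lever (a joint): Lever angle, rad: 0 = closed, hanging down against the case; 1.57 = sticking out level to the front; 2.7 = stop, above level. Stiff pivot, stays where left. With the loop hooked it starts to pull at about 1.15 to 1.55 rad, is hardest near 0.8 to 1.1 (7 to 9 N on the red grip), passes dead centre between 0.45 and 0.1 and then snaps home by itself.
- lever_pin (a point): The lever's hinge axis (along case y): 19 in front of the case's front face, 85 above the bench, mid width. Fixed to the case. The axes of this point turn with the lever.
- lever_grip (a point): Middle of the outer face of the red grip of the lever (26 wide, blade 55 long from the pin): 9 out of and 40 along the blade from lever_pin. It looks forward when closed and upward when the lever sticks out.
- latch_loop (a joint): Angle of the wire loop against the lever, rad: 0 = as when latched; about 2.7 = folded out along the lever (stop). It stays where left.
- loop_bar (a point): Middle of the loop's cross-bar: steel wire 3.5 thick, along case y, 50 wide over its ball ends (7.6 thick), which can be gripped and let it turn in the grip. Two legs, 36.5 wide outside, lead 43 to a pin on the lever, 14 from lever_pin. As the bar is moved lever and loop follow; it can go 29 to 57 from lever_pin.
- oak_offcut: Wood offcut, 45x90x22, lying front left of the case; bystander, must stay. Origin: centre of its underside.
- tape_measure: Yellow tape measure, 37x118x64, left; bystander, must stay. Origin: centre of its underside.
- block_plane: Green block plane, 46x160x49, right; bystander, must stay. Origin: centre of its underside.
- marker_pen: White and black marker pen, 17x134x17, right; bystander, must stay. Origin: centre of its underside.

How it is judged:
By the outcome, as a careful person would: the job done as asked, in the order asked, and still so for the second after the job is handed in, with the robot touching nothing.
It also fails if it takes over 67 s, if anything falls off the work surface, if the arm or the gripper's body presses on something with over 40 N, if the wrist force passes 120 N, or if a joint passes its speed limit or range.

## Working session

There is one attempt and no reset: what is moved stays moved. The work goes in short steps, Python scripts to look and compute and a tool call to move; the robot and the scene stay as the last step left them, time stands still between calls to the robot, and variables do not carry over. Pictures are saved under pics/ and viewed, at most 10 in all, crops included, and the job is handed in when it is done.

Besides the shell and the picture viewer there is one more tool, called after "Call:" as name(argument=value, ...), one argument or row to a line, values as JSON. drive_tool: Moves the arm, as the interface text tells. Its arguments: {"type":"object","properties":{"moves":{"type":"array","items":{"type":"number"}},"grip_force":{"type":"number"}},"required":["moves"]}

```bash
mkdir -p pics; ls; cat > h.py <<'E'
import numpy as np,cv2
from scipy.spatial.transform import Rotation as Rn
from plant import robot
def cam(n): return robot.read_camera(n)
def save(c,f): cv2.imwrite('pics/'+f,cv2.cvtColor(c['color'],cv2.COLOR_RGB2BGR))
def world(c,us,vs,d=None):
    p=np.array([us,vs],float).T.reshape(-1,1,2)
    n=cv2.undistortPoints(p,c['mtx'],c['dist_coeffs']).reshape(-1,2)
    if d is None: d=c['depth'][np.array(vs,int),np.array(us,int)]
    P=np.c_[n,np.ones(len(n))]*np.array(d).reshape(-1,1)
    return (P-c['t'])@c['R']
def proj(c,X):
    return cv2.projectPoints(np.array(X,float).reshape(-1,3),cv2.Rodrigues(c['R'])[0],c['t'],c['mtx'],c['dist_coeffs'])[0].reshape(-1,2)
E
python3 - <<'E'
from h import *
a=cam('scene');b=cam('top')
np.savez('a.npz',**a);np.savez('b.npz',**b)
im=np.hstack([a['color'],b['color']])
save(a,'s0.png');save(b,'t0.png')
print(a['R'],a['t'],b['R'],b['t'],robot.read_state())
E
```

```text
pics
[[ 0.95247166  0.30455466  0.00664757]
 [ 0.21677406 -0.66228995 -0.71720362]
 [-0.21402508  0.68455715 -0.69683196]] [-0.55165318 -0.08244896  1.64996853] [[ 0.07886692 -0.99687293 -0.00493614]
 [-0.9709362  -0.07569066 -0.22705466]
 [ 0.22597103  0.02269978 -0.97386951]] [-0.07153871  0.62477488  1.19832886] {'t': 0.1, 'q': array([-1.20741377e+00,  1.31026784e-01,  1.48915133e+00,  4.41174257e-07,
        1.52297225e+00, -8.54201587e-02]), 'dq': array([-0.0006954 , -0.00102516, -0.00370862, -0.00053232, -0.00047268,
       -0.00072961]), 'joint_torque': array([ 1.76574329e-03, -5.61341536e+01, -4.93095446e+01,  7.71199912e-02,
        2.91450246e-02, -4.91167998e-05]), 'tool_pos': array([ 0.2602701 , -0.54038787,  0.40383772]), 'orientation': array([-3.06132097e+00, -6.98732566e-01,  3.38119368e-04]), 'force': array([0.42441536, 0.26543128, 0.75380785]), 'wrist_torque': array([-0.00298478,  0.03408948, -0.03830131]), 'gripper_force': 0.0, 'opening': 0.09314260364435582}
```

View pics/s0.png

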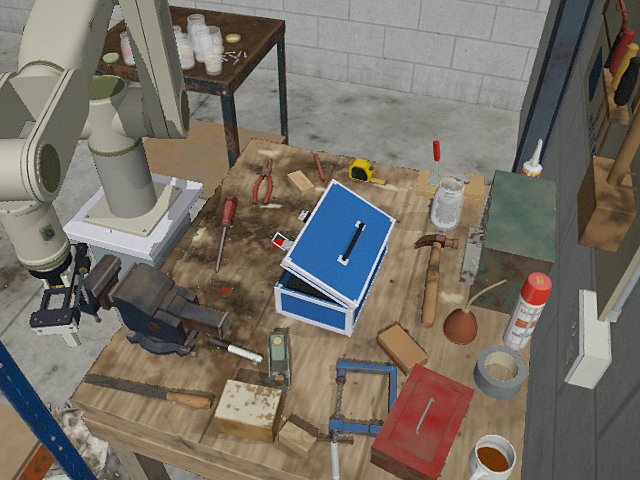

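View pics/t0.png

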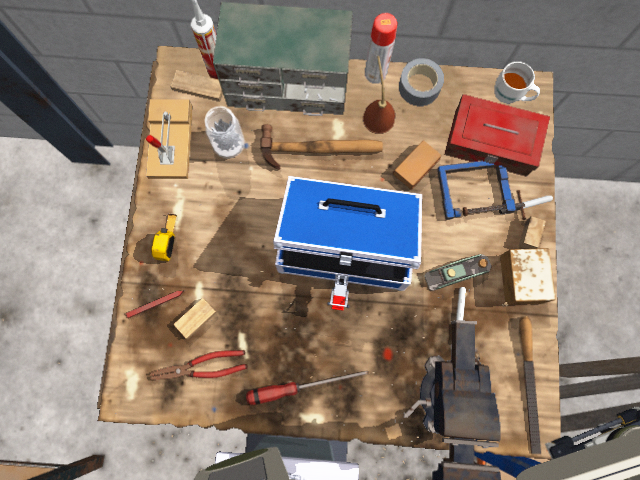

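Scene: blue case centre, lid ajar; latch lever with red grip at about (340,295) in the top view, sticking out; plane right at (458,270), vise front right. Zoom in.

```bash
python3 - <<'E'
from h import *
b=dict(np.load('b.npz'));a=dict(np.load('a.npz'))
c=cv2.cvtColor(b['color'],cv2.COLOR_RGB2BGR)[170:320,265:435]
d=cv2.cvtColor(a['color'],cv2.COLOR_RGB2BGR)[170:340,260:400]
c=cv2.resize(c,None,fx=2.6,fy=2.6,interpolation=cv2.INTER_CUBIC);d=cv2.resize(d,None,fx=2.5,fy=2.5,interpolation=cv2.INTER_CUBIC)
H=max(c.shape[0],d.shape[0]);o=np.zeros((H,c.shape[1]+d.shape[1],3),np.uint8);o[:c.shape[0],:c.shape[1]]=c;o[:d.shape[0],c.shape[1]:]=d
print(o.shape,c.shape);cv2.imwrite('pics/z.png',o)
# blue lid plane in top
hsv=cv2.cvtColor(b['color'],cv2.COLOR_RGB2HSV)
m=cv2.inRange(hsv,(100,120,60),(125,255,255))
m[:170]=0;m[320:]=0;m[:,:265]=0;m[:,435:]=0
v,u=np.nonzero(m);X=world(b,u,v);ok=b['depth'][v,u]>0;X=X[ok]
top=X[X[:,2]>0.135]
P=np.c_[top[:,:2],np.ones(len(top))]
for _ in range(5):
    s=np.linalg.lstsq(P,top[:,2],rcond=None)[0];r=abs(P@s-top[:,2]);k=r<0.005;P=P[k];top=top[k]
n=np.array([-s[0],-s[1],1]);n/=np.linalg.norm(n);print('n',n,len(top),'tilt',np.arccos(n[2]),'yaw',np.arctan2(n[1],n[0]))
# blue corners of min rect in plane
yaw=np.arctan2(-n[1],-n[0])
print(cv2.minAreaRect(np.float32(top[:,:2])), top.min(0),top.max(0))
print(cv2.boxPoints(cv2.minAreaRect(np.float32(top[:,:2]))))
E
```

```text
(425, 792, 3) (390, 442, 3)
n [ 0.42688729 -0.02860673  0.90385225] 6977 tilt 0.44210687859738246 yaw -0.06691233355374586
((0.6649670004844666, -0.10042749345302582), (0.2895498275756836, 0.15058228373527527), 85.95095825195312) [ 0.58117992 -0.24844397  0.13500679] [0.74694432 0.04672681 0.20662059]
[[ 0.57964116 -0.23952472]
 [ 0.7298476  -0.2501574 ]
 [ 0.75029284  0.03866974]
 [ 0.6000864   0.0493024 ]]
```

View pics/z.png

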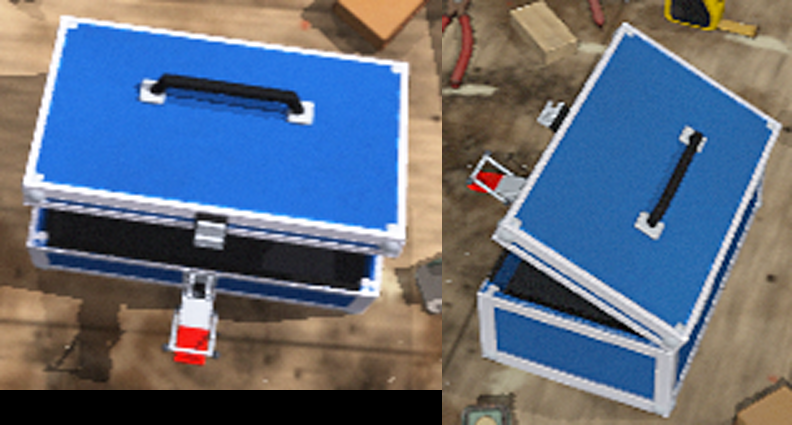

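```bash
cat >> h.py <<'E'
def lidpt(r,y,h,a): # r forward from hinge, h above rim
    return np.array([.095-r*np.cos(a)+h*np.sin(a), y, .1+r*np.sin(a)+h*np.cos(a)])
def cw(p,P): # case->world
    x,y,w=P; c,s=np.cos(w),np.sin(w); p=np.asarray(p); return np.array([x+c*p[0]-s*p[1],y+s*p[0]+c*p[1],p[2]])
E
python3 - <<'E'
from h import *
from scipy.optimize import least_squares
a=dict(np.load('a.npz'));b=dict(np.load('b.npz'))
T=lambda x,y:(265+x/2.6,170+y/2.6)
S=lambda x,y:(260+(x-442)/2.5,170+y/2.5)
W=.15
L=lambda r,y,h:('l',r,y,h); B=lambda x,y,z:('b',x,y,z)
obs=[(b,L(.19,-W,.026),T(403,240)),(b,L(.19,W,.026),T(27,186)),(b,L(0,W,.026),T(64,16)),(b,L(0,-W,.026),T(408,62)),
(a,B(-.095,-W,0),S(485,358)),(a,B(.095,-W,0),S(668,414)),(a,B(-.095,-W,.1),S(481,292)),
(a,L(.19,W,.026),S(627,24)) ,(a,L(0,W,.026),S(781,124)),(a,L(.19,-W,.026),S(497,237)),(a,L(0,-W,.026),S(682,342)),
(b,B(-.095,-W,0),T(362,314)),(b,B(-.095,W,0),T(35,265))]
# note image-left in top = +y
def f(p):
    r=[]
    for c,k,uv in obs:
        q=lidpt(*k[1:],p[3]) if k[0]=='l' else k[1:]
        r+=list(proj(c,cw(q,p[:3]))[0]-uv)
    return r
s=least_squares(f,[.645,-.1,-.07,.44],loss='soft_l1');print(s.x);print(np.round(np.array(f(s.x)).reshape(-1,2),1))
P=s.x[:3]
X=lidpt(.095,0,.026,s.x[3]);print('lid mid',cw(X,P))
# red grip & loop
hsv=cv2.cvtColor(b['color'],cv2.COLOR_RGB2HSV)
m=cv2.inRange(hsv,(0,150,100),(8,255,255))|cv2.inRange(hsv,(172,150,100),(180,255,255))
m[:260]=0;m[320:]=0;m[:,:320]=0;m[:,365:]=0
v,u=np.nonzero(m);X=world(b,u,v);ok=b['depth'][v,u]>0
c,sn=np.cos(P[2]),np.sin(P[2]);D=X[ok]-[P[0],P[1],0];C=np.c_[c*D[:,0]+sn*D[:,1],-sn*D[:,0]+c*D[:,1],D[:,2]]
print('red',u.mean(),v.mean());print(np.round(np.percentile(C,[5,25,50,75,95],axis=0)*1e3,0), np.linalg.svd(C-np.median(C,0))[2][2])
# depth around latch
for v in range(268,314,3):
    us=np.arange(328,356,3);X=world(b,us,[v]*len(us));print(v,np.round(X[:,2]*1e3).astype(int))
E
```

```text
[ 0.65253485 -0.1011157  -0.06815969  0.41426693]
[[-0.1  0.1]
 [-0.6  0. ]
 [ 0.1 -0.7]
 [-0.3 -0.2]
 [-1.   0.5]
 [-0.8  2.1]
 [-1.5  0.3]
 [-2.3  0.6]
 [-0.8  0.3]
 [ 0.9 -4.1]
 [ 0.7 -0.5]
 [-1.  -1.4]
 [ 0.6 -0.7]]
lid mid [ 0.67099328 -0.10237577  0.16204001]
red 338.14 302.52
[[-174.  -14.    1.]
 [-168.   -5.   83.]
 [-158.    1.   85.]
 [-151.    8.   88.]
 [-146.   13.   90.]] [-0.13206671 -0.9784474   0.15874214]
268 [107  69  70  70  71  73  72  75  75  69]
271 [101 106 109 107 108 106 107 105  68  75]
274 [ 72  74  86  95 103  99 103 101 104 110]
277 [31 38 43 70 72 75 83 75 78 93]
280 [ 1  1  6 96 56 34 48 31 35 43]
283 [ 1  0 88 89 88 90 91 -2  0  2]
286 [ 5  0  5 93 91 93  0  2  1 -1]
289 [ 5 81 89 89 85 92 84 -3  2  0]
292 [-2 88 87 84 83 91 81  0 -4  2]
295 [ 5 91 89 87 87 84 89 -2 -4 -1]
298 [ 2 95 89 89 91 90 94  0 -3 -1]
301 [ 4 96 84 84 86 85 98 -1  2 -1]
304 [105 101 102 105  85  85   4   0  -2   1]
307 [  1  80  85  82  83  -3 105   2  -2  -4]
310 [ 2  1 -2 -3  1  3  2  0  2 -5]
313 [ 3 -1  0  3  5  4 -2 -2  0  3]
```

```bash
python3 - <<'E'
from h import *
b=dict(np.load('b.npz'))
v,u=np.mgrid[0:480,0:640];v=v.ravel();u=u.ravel();X=world(b,u,v);ok=b['depth'][v,u]>0;X=X[ok]
for x in np.arange(.25,.75,.05):
    print(round(x,2),[int(1e3*np.percentile(X[(abs(X[:,0]-x)<.025)&(abs(X[:,1]-y)<.025)][:,2],99)) if ((abs(X[:,0]-x)<.025)&(abs(X[:,1]-y)<.025)).sum()>5 else None for y in np.arange(-.55,.15,.05)])
E
```

```text
0.25 [12, 472, 348, 651, 652, 630, 41, 5, 6, 6, 647, 6, 35, 36]
0.3 [441, 446, 624, 649, 154, 151, 33, 7, 6, 13, 18, 30, 36, 36]
0.35 [16, 7, 6, 123, 123, 121, 6, 6, 13, 15, 5, 6, 6, 17]
0.4 [25, 19, 6, 104, 103, 99, 6, 7, 6, 6, 6, 6, 6, 8]
0.45 [29, 29, 6, 104, 104, 6, 6, 7, 6, 6, 6, 7, 5, 6]
0.5 [29, 29, 6, 17, 18, 6, 6, 6, 5, 104, 103, 6, 6, 5]
0.55 [76, 75, 6, 18, 47, 11, 207, 202, 193, 210, 109, 110, 109, 6]
0.6 [76, 75, 71, 33, 51, 46, 207, 207, 208, 209, 207, 207, 207, 6]
0.65 [75, 75, 71, 31, 6, 6, 184, 183, 185, 187, 189, 191, 192, 5]
0.7 [40, 39, 5, 5, 6, 6, 161, 161, 179, 181, 180, 167, 168, 6]
```

Call:
drive_tool(
  moves=[0,0,0,-15,0,0,7.4,0,0,0,-15,0,0,7.4,0,0,0,-15,0,0,7.4,0,0,0,-15,0,0,7.4],
  grip_force=10,
)

```text
t: 0.5
tool_pos: [0.2603, -0.5405, 0.4647]
orientation: [-3.138, 0.115, 0.001]
force: [-0.5, -0.6, 0.6]
opening: 0.0653
gripper_force: 0.0
```

Call:
drive_tool(
  moves=[0,25,-39,0,0,0,0,0,25,-39,0,0,0,0,0,25,-39,0,0,0,0,0,25,-39,0,0,0,0,0,25,-39,0,0,0,0,0,25,-39,0,0,0,0],
)

```text
t: 1.1
tool_pos: [0.4265, -0.3156, 0.4644]
orientation: [-3.139, 0.107, 0.001]
force: [0.4, 0.4, 1.2]
opening: 0.018
gripper_force: 0.0
```

Call:
drive_tool(
  moves=[0,25,-39,0,0,0,0,0,25,-39,0,0,0,0,0,25,-39,0,0,0,0,0,25,-39,0,0,0,0,0,25,-39,0,0,0,0,0,25,-39,0,0,0,0,0,0,0,0,0,0,0],
)

```text
t: 1.8
tool_pos: [0.5934, -0.0893, 0.4635]
orientation: [-3.138, 0.098, 0.002]
force: [0.0, 0.4, 0.6]
opening: 0.0003
gripper_force: 0.0
```

```bash
python3 - <<'E'
from h import *
s=robot.read_state();print(s['tool_pos'],s['q'],s['force'])
c=cam('wrist');save(c,'w1.png');np.savez('w1.npz',**c)
E
```

```text
[ 0.59335036 -0.08932931  0.46351388] [-0.23546641  0.1142203   1.39948849  0.00189636  1.6292572   1.39789745] [0.03711685 0.35357004 0.61967224]
```

View pics/w1.png

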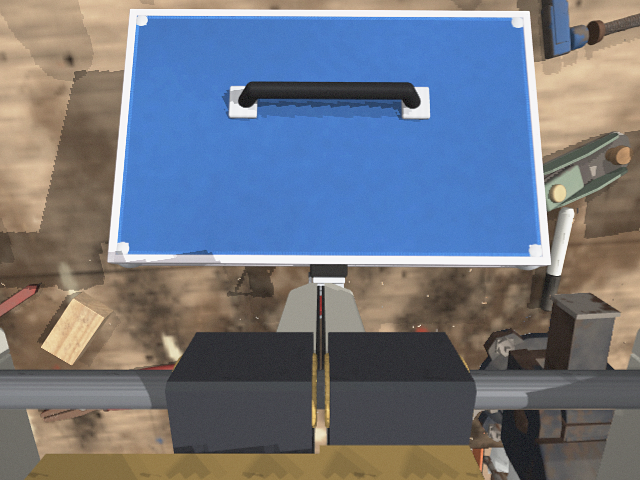

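Lid from above: front edge at v≈258, keeper at (328,270), fingers closed at (320,290). Check the lid edge and keeper numerically.

```bash
python3 - <<'E'
from h import *
c=dict(np.load('w1.npz'))
def show(u,v): 
    X=world(c,[u],[v])[0]; print((u,v),np.round(X*1e3,1))
for q in [(142,20),(518,22),(124,248),(535,250),(320,250),(320,254),(320,150),(328,268),(316,270),(340,270),(328,281),(328,274)]: show(*q)
import numpy as np
v,u=np.mgrid[20:245:5,140:520:5];v=v.ravel();u=u.ravel();X=world(c,u,v);X=X[(c['depth'][v,u]>0)]
P=np.c_[X[:,:2],np.ones(len(X))];z=X[:,2]
for _ in range(8):
    s=np.linalg.lstsq(P,z,rcond=None)[0];k=abs(P@s-z)<.004;P=P[k];z=z[k]
print('tilt',np.arctan(np.hypot(*s[:2])),'yaw',np.arctan2(s[1],s[0]),k.sum())
# fit pose from lid corners (outer) 
from scipy.optimize import least_squares
obs=[((.19,.15),(108,262)),((.19,-.15),(550,266)),((0,.15),(131,10)),((0,-.15),(530,10))]
f=lambda p:np.concatenate([proj(c,cw(lidpt(r,y,.026,p[3]),p[:3]))[0]-uv for (r,y),uv in obs])
s=least_squares(f,[.65,-.1,-.07,.43]);print(s.x,f(s.x).round(1))
E
```

```text
(142, 20) [758.2  35.4 127.4]
(518, 22) [ 739.5 -245.8  126.8]
(124, 248) [602.9  45.5 200.5]
(535, 250) [ 584.6 -234.4  201.1]
(320, 250) [593.3 -88.2 200.4]
(320, 254) [591.1 -88.  202.4]
(320, 150) [657.8 -92.1 169.3]
(328, 268) [580.2 -92.9 201.5]
(316, 270) [579.8 -84.6 203. ]
(340, 270) [ 579.1 -101.   203.7]
(328, 281) [573.6 -92.4 208.8]
(328, 274) [576.7 -92.6 203.8]
tilt 0.4437194172016009 yaw 3.075622100774323 3263
[ 0.65056565 -0.09845917 -0.06717678  0.44134334] [ 0.7 -0.3  0.2 -1.7 -0.3 -0.3 -0.7  2. ]
```

Call:
drive_tool(
  moves=[0,0,5,35,0,0,0,0,0,0,30,0,0,0,0,0,0,7,0,0,0,0,-2,0,5,0,0,0,0,-3,0,5,0,0,0,0,-3,0,5,0,0,0,0,-3,0,5,0,0,0,0,0,0,0,0,0,0],
)

```text
t: 2.65
tool_pos: [0.5796, -0.0982, 0.3725]
orientation: [-3.14, 0.107, 0.0]
force: [0.5, 0.3, -0.4]
opening: 0.0008
gripper_force: 0.0
```

Call:
drive_tool(
  moves=[0,-3,0,6,0,0,0,0,-3,0,6,0,0,0,0,-2,0,6,0,0,0,0,-2,0,6,0,0,0,0,-2,0,6,0,0,0,0,-1,0,6,0,0,0,0,-1,0,4,0,0,0,0,0,0,0,0,0,0],
)

```text
t: 3.45
tool_pos: [0.5658, -0.0972, 0.3317]
orientation: [-3.139, 0.107, 0.002]
force: [-0.1, 0.2, 0.9]
opening: 0.0003
gripper_force: 0.0
```

```bash
cat >> h.py <<'E'
def lidfit(c):
    v,u=np.mgrid[20:245:5,140:520:5];v=v.ravel();u=u.ravel();X=world(c,u,v);X=X[(c['depth'][v,u]>0)&(X[:,2]>.1)&(X[:,2]<.22)]
    P=np.c_[X[:,:2],np.ones(len(X))];z=X[:,2]
    for _ in range(12):
        s=np.linalg.lstsq(P,z,rcond=None)[0];k=abs(P@s-z)<max(.004,np.median(abs(P@s-z)));P=P[k];z=z[k]
    return np.arctan(np.hypot(*s[:2])),s,k.sum()
E
python3 - <<'E'
from h import *
s=robot.read_state();print(s['tool_pos'],s['force'])
print(lidfit(cam('wrist')))
E
```

```text
[ 0.56578411 -0.09719198  0.33174448] [-0.09667494  0.22693381  0.9468762 ]
(np.float64(0.07202833930676134), array([-0.07184529,  0.00665828,  0.18245705]), np.int64(2264))
```

Call:
drive_tool(
  moves=[0,-1,0,3,0,0,0,0,-1,0,3,0,0,0,0,0,0,2,0,0,0,0,0,0,2,0,0,0,0,0,0,1,0,0,0,0,0,0,1,0,0,0,0,0,0,0,0,0,0],
)

```text
t: 4.2
tool_pos: [0.5641, -0.0971, 0.3206]
orientation: [-3.14, 0.106, 0.0]
force: [-0.1, -0.5, -0.2]
opening: 0.0007
gripper_force: 0.0
```

```bash
python3 - <<'E'
from h import *
s=robot.read_state();print(s['tool_pos'],s['force'])
print(lidfit(cam('wrist')))
E
```

```text
[ 0.56407955 -0.09711753  0.32056411] [-0.11773249 -0.53502831 -0.16213456]
(np.float64(0.012934951323707622), array([-0.01278444,  0.00197227,  0.13840658]), np.int64(2052))
```

Call:
drive_tool(
  moves=[0,0,0,1,0,0,0,0,0,0,1,0,0,0,0,0,0,0,0,0,0],
)

```text
t: 4.55
tool_pos: [0.5641, -0.0972, 0.3188]
orientation: [3.14, -0.107, 0.0]
force: [-0.3, -0.4, 0.4]
opening: 0.0007
gripper_force: 0.3
```

```bash
python3 - <<'E'
from h import *
s=robot.read_state();print(s['tool_pos'],s['force'])
c=cam('wrist');print(lidfit(c));w=c['color']
t=cam('top');np.savez('t2.npz',**t);np.savez('w2.npz',**c)
o=np.hstack([cv2.resize(w,(400,300)),cv2.resize(t['color'][170:320,265:465],(400,300))]);cv2.imwrite('pics/w2.png',o[:,:,::-1])
E
```

```text
[ 0.56410935 -0.09716362  0.31879928] [-0.32882754 -0.43585644  0.39407941]
(np.float64(0.003315291848993231), array([-0.00306179,  0.0012715 ,  0.13118954]), np.int64(2043))
```

View pics/w2.png

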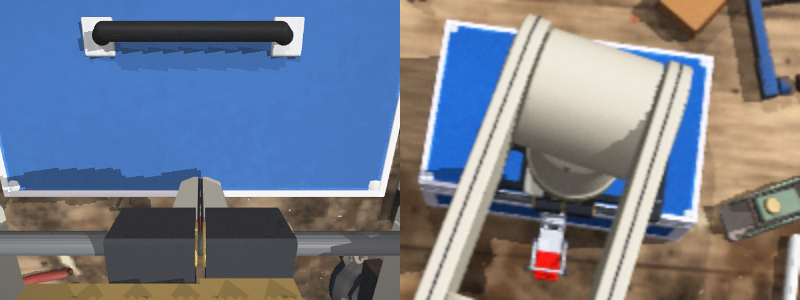

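Fingertips rest on the lid just behind its front edge. Do a cleaner lid fit using blue pixels only.

```bash
cat >> h.py <<'E'
def lidfit(c):
    hsv=cv2.cvtColor(c['color'],cv2.COLOR_RGB2HSV)
    m=cv2.erode(cv2.inRange(hsv,(100,120,40),(125,255,255)),np.ones((7,7)))
    v,u=np.nonzero(m);k=(c['depth'][v,u]>0);X=world(c,u[k],v[k]);X=X[(X[:,2]>.1)&(abs(X[:,0]-.64)<.12)&(abs(X[:,1]+.1)<.16)]
    P=np.c_[X[:,0]-.65,X[:,1]+.1,np.ones(len(X))];z=X[:,2]
    for t in [.03,.02,.01,.006,.004,.004,.004]:
        s=np.linalg.lstsq(P,z,rcond=None)[0];k=abs(P@s-z)<t;P=P[k];z=z[k]
    return np.round(np.r_[-s[0],s[1],s[2],len(z)],4)
E
python3 - <<'E'
from h import *
for f in ['w1','w2','t2']: print(f,lidfit(dict(np.load(f+'.npz'))))
E
```

```text
w1 [4.7430e-01 3.1700e-02 1.7310e-01 8.5648e+04]
w2 [3.38000e-02 2.20000e-03 1.28000e-01 1.68363e+05]
t2 [3.510e-02 3.000e-03 1.295e-01 1.368e+03]
```

Call:
drive_tool(
  moves=[0,0,0,-30,0,0,0,0,0,0,-40,0,0,0,93,-30,-2,0,0,0,0,93,-30,-2,0,0,0,0,93,-22,0,0,0,0,0,93,0,0,0,0,0,0,93,0,0,0,0,0,0],
)

```text
t: 5.35
tool_pos: [0.4827, -0.0876, 0.3891]
orientation: [3.14, -0.107, 0.002]
force: [-0.6, 0.3, -0.3]
opening: 0.0362
gripper_force: 0.0
```

```bash
python3 - <<'E'
from h import *
s=robot.read_state();print(s['tool_pos'],s['force'],s['opening'])
c=cam('wrist');np.savez('w3.npz',**c);t=cam('top');np.savez('t3.npz',**t);print(lidfit(c),lidfit(t))
a=cam('scene');np.savez('a3.npz',**a)
o=np.hstack([cv2.resize(c['color'][180:420,200:440],(400,400)),cv2.resize(t['color'][230:330,290:390],(400,400),interpolation=cv2.INTER_CUBIC)]);cv2.imwrite('pics/w3.png',o[:,:,::-1])
E
```

```text
[ 0.4826688  -0.08761924  0.38905933] [-0.63671537  0.26893496 -0.34423671] 0.03616381466290025
[3.4000e-02 2.2000e-03 1.2800e-01 6.1608e+04] [3.540e-02 2.000e-03 1.295e-01 3.548e+03]
```

View pics/w3.png

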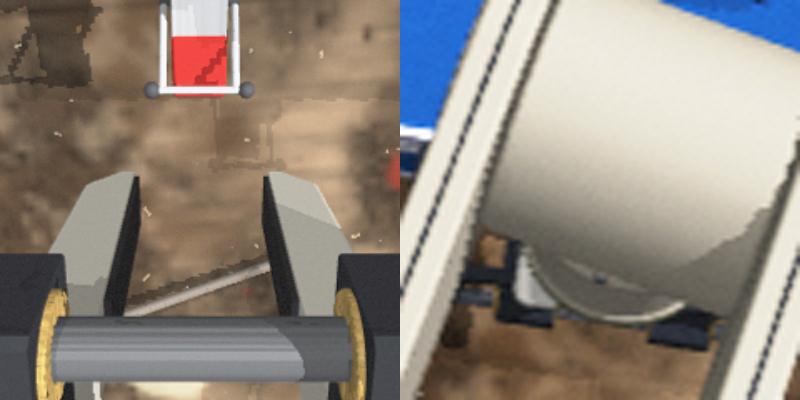

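The loop's ball ends show at wrist pixels about (291,234) and (348,234); lever's red grip is behind it. Triangulate by depth and the 42.4 mm spacing of the balls.

```bash
python3 - <<'E'
from h import *
c=dict(np.load('w3.npz'))
u,v=[291.2,347.6],[234,234]
for q in [(291,234),(292,234),(347,234),(348,234),(320,234),(315,234)]:
    d=c['depth'][q[1]-1:q[1]+2,q[0]-1:q[0]+2];print(q,d.min())
n=cv2.undistortPoints(np.array([[u[0],v[0]],[u[1],v[1]]]).reshape(-1,1,2),c['mtx'],c['dist_coeffs']).reshape(-1,2)
d=.0424/np.linalg.norm(n[1]-n[0]);print('d by size',d)
P=np.array([.6505,-.0985,-.0672])
for dd in (d,min(c['depth'][233:236,290:293].min(),1)+.0038):
    X=world(c,u,v,[dd,dd]);m=X.mean(0);print(np.round(X*1e3,1))
    dx=m[:2]-P[:2];co,s=np.cos(P[2]),np.sin(P[2]);cc=np.array([co*dx[0]+s*dx[1],-s*dx[0]+co*dx[1]]);print('case',cc*1e3,m[2]*1e3,'dist pin',np.hypot(cc[0]+.114,m[2]-.085))
print(world(c,[200+200/1.667],[180+60/1.667]),c['R'])
E
```

```text
(291, 234) 0.27516037
(292, 234) 0.27516037
(347, 234) 0.2741249
(348, 234) 0.2741249
(320, 234) 0.27582052
(315, 234) 0.0
d by size 0.28038074287046044
[[ 488.   -65.7   98.5]
 [ 485.2 -108.    98.5]]
case [-164.30914273    0.60310462] 98.45883565634911 dist pin 0.052078307382276166
[[ 488.4  -65.8   99.8]
 [ 485.6 -107.9   99.8]]
case [-163.91518486    0.59990651] 99.82362682228862 dist pin 0.05206981459753329
[[ 0.49682051 -0.08798055  0.08321236]] [[-6.72389177e-02 -9.97736882e-01  2.04947442e-04]
 [-9.54518837e-01  6.43861904e-02  2.91115455e-01]
 [-2.90469822e-01  1.93786619e-02 -9.56687906e-01]]
```

Call:
drive_tool(
  moves=[93,4,-1,20,0,0,0,93,0,0,20,0,0,0,93,0,0,10,0,0,0,93,0,0,5,0,0,0,93,0,0,0,0,0,0],
  grip_force=15,
)

```text
t: 6.0
tool_pos: [0.4867, -0.0869, 0.3332]
orientation: [-3.139, 0.106, 0.002]
force: [0.0, 0.1, 0.3]
opening: 0.0878
gripper_force: 0.0
```

Call:
drive_tool(
  moves=[93,0,0,20,0,0,0,93,0,0,20,0,0,0,93,0,0,15,0,0,0,93,0,0,9,0,0,0,93,0,0,0,0,0,0,60,0,0,0,0,0,0,60,0,0,0,0,0,0,60,0,0,0,0,0,0],
)

```text
t: 6.8
tool_pos: [0.487, -0.087, 0.2707]
orientation: [3.139, -0.106, 0.003]
force: [1.0, -0.1, -0.6]
opening: 0.0735
gripper_force: 0.0
```

Check the alignment before closing.

Call:
drive_tool(
  moves=[56,0,0,0,0,0,0,56,0,0,0,0,0,0,56,0,0,0,0,0,0,48,0,0,0,0,0,0,48,0,0,0,0,0,0,48,0,0,0,0,0,0],
)

```text
t: 7.4
tool_pos: [0.4866, -0.0869, 0.2697]
orientation: [3.14, -0.107, -0.0]
force: [-0.3, -0.6, -0.6]
opening: 0.0486
gripper_force: 10.0
```

```bash
python3 - <<'E'
from h import *
s=robot.read_state();print(s['tool_pos'],s['force'],s['wrist_torque'],s['opening'],s['gripper_force'])
c=cam('wrist');print(lidfit(c));np.savez('w4.npz',**c)
cv2.imwrite('pics/w4.png',cv2.resize(c['color'][150:450,160:480],(640,600))[:,:,::-1])
E
```

```text
[ 0.48660173 -0.08689095  0.2697234 ] [-0.31205956 -0.58735928 -0.59122208] [-0.05695754  0.04326432  0.02556222] 0.04864104554726533 9.950295388698578
[3.4500e-02 2.2000e-03 1.2800e-01 9.1799e+04]
```

View pics/w4.png

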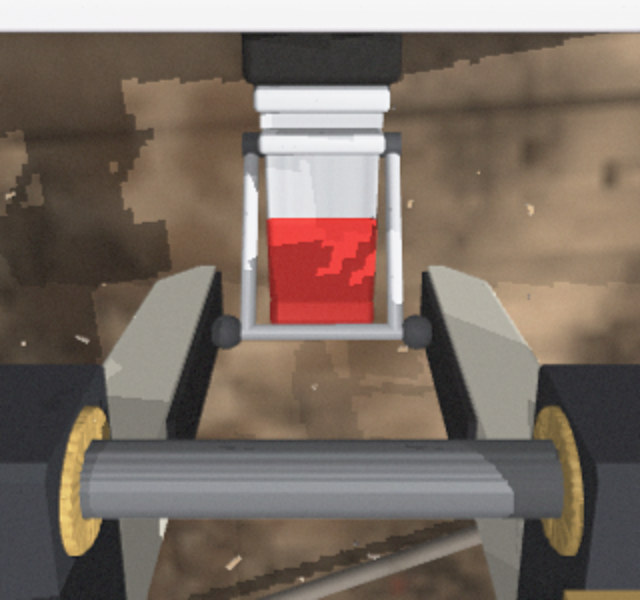

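Balls are held between the pads at crop (228,331)/(415,331); keeper on its black packing is visible at crop rows 35–130. Measure the keeper here.

```bash
python3 - <<'E'
from h import *
c=dict(np.load('w4.npz'));P=np.array([.6505,-.0985,-.0672]);co,s=np.cos(P[2]),np.sin(P[2])
def tc(X): d=X[:,:2]-P[:2];return np.c_[co*d[:,0]+s*d[:,1],-s*d[:,0]+co*d[:,1],X[:,2]]*1e3
for v in range(150,232,2):
    us=np.arange(308,335);us=us[c['depth'][v,us]>0]
    C=np.median(tc(world(c,us,[v]*len(us))),0);print(v,C.round(1),c['color'][v,320])
E
```

```text
150 [-89.9   0.8 131.8] [246 246 246]
152 [-90.5   0.8 131.2] [246 246 246]
154 [-91.1   0.8 131.9] [245 245 245]
156 [-91.7   0.8 131.5] [245 244 245]
158 [-92.3   0.8 131.4] [245 244 245]
160 [-92.9   0.6 131.5] [245 244 245]
162 [-93.5   0.8 131.6] [245 244 245]
164 [-94.1   0.8 131.7] [235 232 236]
166 [-95.1   0.7 128.2] [76 71 72]
168 [-95.6   0.7 128.5] [46 46 44]
170 [-96.3   0.7 128.3] [45 47 46]
172 [-96.9   0.7 128.4] [47 46 43]
174 [-97.6   0.7 128.4] [48 48 44]
176 [-98.2   0.7 128.3] [52 53 50]
178 [-98.8   0.7 128.4] [58 57 55]
180 [-99.5   0.6 128.4] [56 58 57]
182 [-100.1    0.7  128.5] [58 58 55]
184 [-100.7    0.7  128.4] [56 56 52]
186 [-101.4    0.7  128.4] [51 53 52]
188 [-102.1    0.7  127.9] [51 48 46]
190 [-102.7    0.7  128.1] [48 48 45]
192 [-103.6    0.7  126.9] [66 67 67]
194 [-103.7    0.7  129.8] [175 176 182]
196 [-104.3    0.7  130.2] [239 240 242]
198 [-104.9    0.9  130.5] [239 240 242]
200 [-105.5    0.7  130.8] [237 237 240]
202 [-106.2    0.7  130.4] [234 236 238]
204 [-106.8    0.7  130.6] [224 223 228]
206 [-107.7    0.7  129.8] [174 176 177]
208 [-111.1    0.7  116.9] [222 223 226]
210 [-111.7    0.7  117.3] [220 220 224]
212 [-112.5    1.1  117.1] [221 221 225]
214 [-113.1    0.7  118. ] [120 123 125]
216 [-112.9    0.7  121.8] [111 112 115]
218 [-113.2    0.7  123.4] [219 221 224]
220 [-113.9    0.5  123.6] [243 243 244]
222 [-114.5    0.7  124. ] [236 238 240]
224 [-115.2    0.7  124. ] [233 235 237]
226 [-116.     0.7  123.8] [188 188 193]
228 [-126.3    0.6   88.7] [215 216 218]
230 [-127.3    0.6   88.4] [214 215 218]
```

Call:
drive_tool(
  moves=[48,3,0,-4,0,0,0,48,6,0,-6,0,0,0,48,6,0,-6,0,0,0,48,6,0,-6,0,0,0,48,6,0,-5,0,0,0,48,6,0,-4,0,0,0,48,5,0,-2,0,0,0,48,0,0,0,0,0,0],
)

```text
t: 8.25
tool_pos: [0.5253, -0.0895, 0.3033]
orientation: [3.14, -0.106, 0.002]
force: [-0.0, -0.1, 2.0]
opening: 0.0486
gripper_force: 10.3
```

```bash
cat >> h.py <<'E'
P0=np.array([.6505,-.0985,-.0672])
def tc(X):
    X=np.atleast_2d(X);co,s=np.cos(P0[2]),np.sin(P0[2]);d=X[:,:2]-P0[:2];return np.c_[co*d[:,0]+s*d[:,1],-s*d[:,0]+co*d[:,1],X[:,2]]*1e3
E
python3 - <<'E'
from h import *
s=robot.read_state();print(tc(s['tool_pos'])-[0,0,170.2],s['force'],s['opening'],s['gripper_force'])
c=cam('wrist');print(lidfit(c));np.savez('w5.npz',**c)
cv2.imwrite('pics/w5.png',cv2.resize(c['color'][150:390,200:440],(600,600))[:,:,::-1])
E
```

```text
[[-125.51899436    0.58222404  133.11937402]] [-0.01222882 -0.08962387  2.04767823] 0.04861756172133061 10.31546875834465
[3.3900e-02 2.2000e-03 1.2800e-01 1.4915e+05]
```

View pics/w5.png

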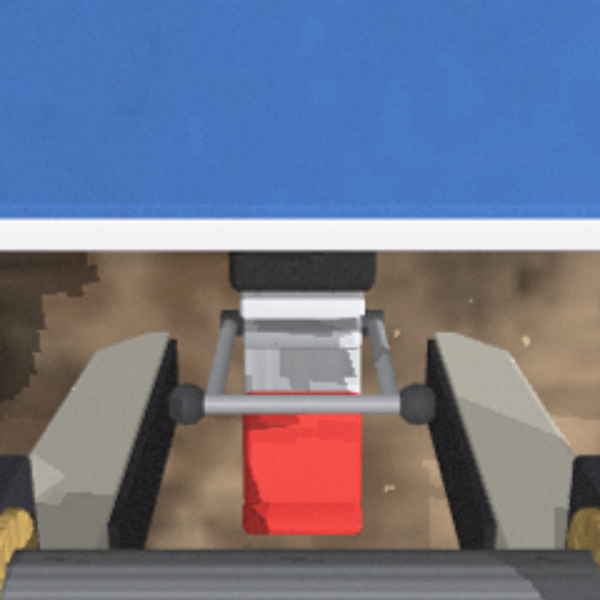

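Bar is held, at crop row 403, level in front of the keeper (rows 290–345). Verify bar height by camera.

```bash
python3 - <<'E'
from h import *
c=dict(np.load('w5.npz'))
u,v=[274.4,366.8],[311.2,311.2]
n=cv2.undistortPoints(np.array(list(zip(u,v))).reshape(-1,1,2),c['mtx'],c['dist_coeffs']).reshape(-1,2)
d=.0424/np.linalg.norm(n[1]-n[0]);print(d,tc(world(c,u,v,[d,d])))
dd=c['depth'][311,285:355];dd=np.median(dd[dd>0])+.0017;print(dd,tc(world(c,u,v,[dd,dd])))
E
```

```text
0.17113162594946651 [[-125.294897     22.01045648  127.99830373]
 [-125.28363392  -20.38954156  128.00457056]]
0.17138457 [[-125.41521199   22.0415254   127.77052153]
 [-125.40393227  -20.42114343  127.77679763]]
```

Call:
drive_tool(
  moves=[48,4,0,1,0,0,0,48,4,0,1,0,0,0,48,3,0,1,0,0,0,48,2,0,0,0,0,0,48,0,0,0,0,0,0],
)

```text
t: 8.8
tool_pos: [0.5375, -0.0903, 0.2992]
orientation: [-3.14, 0.107, 0.001]
force: [-0.9, -0.8, -2.7]
opening: 0.0488
gripper_force: 10.3
```

```bash
python3 - <<'E'
from h import *
s=robot.read_state();print(tc(s['tool_pos']),s['force'],s['wrist_torque'])
c=cam('wrist');print(lidfit(c));np.savez('w6.npz',**c)
cv2.imwrite('pics/w6.png',cv2.resize(c['color'][210:360,240:400],(640,600),interpolation=cv2.INTER_CUBIC)[:,:,::-1])
E
```

```text
[[-113.2550614     0.56348091  299.20855936]] [-0.86117919 -0.80611366 -2.71667264] [-0.12945466  0.07121466 -0.02483451]
[3.29000e-02 2.20000e-03 1.27900e-01 1.67558e+05]
```

View pics/w6.png

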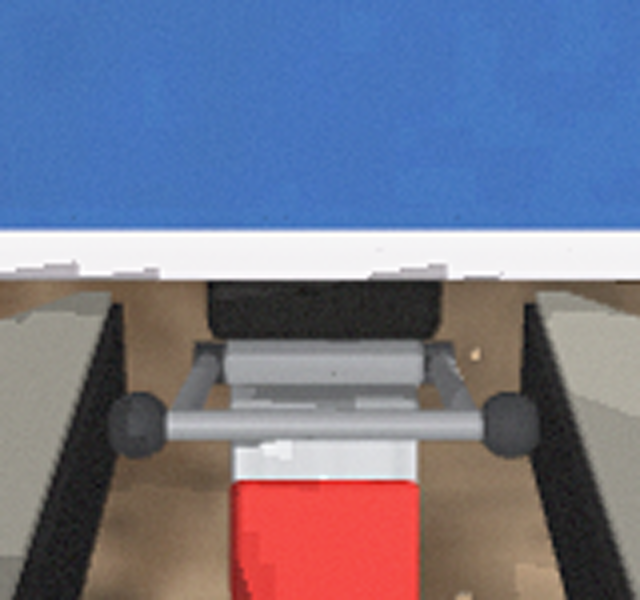

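```bash
python3 - <<'E'
from h import *
c=dict(np.load('w6.npz'))
u,v=[274.5,367.5],[316.2,316.2]
n=cv2.undistortPoints(np.array(list(zip(u,v))).reshape(-1,1,2),c['mtx'],c['dist_coeffs']).reshape(-1,2)
d=.0424/np.linalg.norm(n[1]-n[0]);print(d,tc(world(c,u,v,[d,d])))
for r in range(292,322,2):
    us=np.arange(302,340);us=us[c['depth'][r,us]>0];print(r,np.median(tc(world(c,us,[r]*len(us))),0).round(1),c['color'][r,320])
E
```

```text
0.17002638037082407 [[-114.9471088    21.86309765  125.57752153]
 [-114.94192812  -20.53690197  125.57516048]]
292 [-101.7    0.9  128.1] [45 45 43]
294 [-102.8    0.9  127.9] [50 52 54]
296 [-103.9    0.9  127.6] [135 135 139]
298 [-103.8    0.9  129.7] [149 148 152]
300 [-104.5    0.9  130.2] [168 173 177]
302 [-105.3    0.9  130.5] [163 164 169]
304 [-106.2    0.9  130.7] [161 161 163]
306 [-113.1    0.7  119.1] [106 110 111]
308 [-113.     0.9  121.4] [106 107 110]
310 [-113.1    0.9  123.1] [127 128 131]
312 [-113.2    0.9  124.9] [140 143 146]
314 [-113.4    0.9  126.3] [166 165 170]
316 [-114.2    1.1  126.8] [192 192 197]
318 [-115.1    0.9  127. ] [153 154 159]
320 [-133.4    0.9   96.1] [200 204 208]
```

Call:
drive_tool(
  moves=[48,0,0,-2,0,0,0,48,0,0,-1,0,0,0,48,2,0,0,0,0,0,48,2,0,0,0,0,0,48,1,0,0,0,0,0,48,0,0,0,0,0,0],
  grip_force=20,
)

```text
t: 9.45
tool_pos: [0.5427, -0.0907, 0.3029]
orientation: [-3.14, 0.106, -0.001]
force: [-0.6, -1.5, -2.1]
opening: 0.0486
gripper_force: 10.3
```

```bash
cat >> h.py <<'E'
def balls(c,x0=255,x1=395,y0=270,y1=350):
    # dark round ball ends: print row profile of the bar by depth
    for r in range(290,330,2):
        us=np.arange(302,340);us=us[c['depth'][r,us]>0]
        if len(us): print(r,np.median(tc(world(c,us,[r]*len(us))),0).round(1),c['color'][r,320])
E
python3 - <<'E'
from h import *
s=robot.read_state();print(tc(s['tool_pos']),s['force'],s['gripper_force'])
c=cam('wrist');print(lidfit(c));np.savez('w7.npz',**c);balls(c)
E
```

```text
[[-108.05088085    0.58072697  302.91302309]] [-0.60768472 -1.52855296 -2.05242855] 10.322165787220001
[3.29000e-02 2.20000e-03 1.27900e-01 1.70104e+05]
290 [-97.    0.9 128.2] [37 44 38]
292 [-98.    0.9 128.1] [34 35 32]
294 [-98.9   0.9 128.2] [47 47 44]
296 [-99.9   1.1 128.2] [42 37 41]
298 [-101.1    0.7  128. ] [47 44 44]
300 [-102.     0.9  128.1] [39 33 37]
302 [-103.2    0.9  127.7] [82 83 85]
304 [-103.8    1.1  128.4] [130 132 134]
306 [-104.     0.7  130.1] [168 170 173]
308 [-104.8    0.9  130.3] [163 164 169]
310 [-105.8    0.9  130.4] [158 159 163]
312 [-106.8    0.9  130.4] [151 155 155]
314 [-108.4    0.9  129.3] [166 167 171]
316 [-109.2    0.9  129.8] [194 195 198]
318 [-109.9    0.9  130.3] [157 161 164]
320 [-114.7    0.9  123.6] [118 119 122]
322 [-115.8    0.9  123.5] [134 136 139]
324 [-129.     0.9  102.3] [218 220 222]
326 [-129.9    0.9  102.8] [217 219 221]
328 [-130.7    0.6  103.4] [221 222 225]
```

Call:
drive_tool(
  moves=[48,-0.6,0,1,0,0,0,48,0,0,2,0,0,0,48,0,0,2,0,0,0,48,0,0,1,0,0,0,48,0,0,0,0,0,0],
)

```text
t: 10.0
tool_pos: [0.5418, -0.0907, 0.2965]
orientation: [3.14, -0.106, -0.0]
force: [0.1, -0.7, 0.5]
opening: 0.048
gripper_force: 10.3
```

```bash
python3 - <<'E'
from h import *
s=robot.read_state();print(tc(s['tool_pos']),s['force'],s['gripper_force'])
c=cam('wrist');print(lidfit(c));np.savez('w8.npz',**c);balls(c)
E
```

```text
[[-108.95800169    0.5294936   296.54357649]] [ 0.05677036 -0.71211119  0.52105346] 10.326722413301468
[3.28000e-02 2.20000e-03 1.27900e-01 1.73558e+05]
290 [-93.6   0.8 131.4] [185 179 184]
292 [-96.1   0.8 128.1] [50 46 48]
294 [-97.    0.8 128.3] [41 39 39]
296 [-98.    0.8 128.2] [37 38 36]
298 [-99.    0.8 128. ] [40 39 40]
300 [-99.9   1.1 128.1] [44 47 44]
302 [-100.8    0.8  128.2] [38 36 34]
304 [-101.6    0.8  128.5] [37 39 38]
306 [-102.9    0.8  127.8] [58 59 60]
308 [-103.8    0.8  127.9] [134 133 136]
310 [-103.9    0.8  129.7] [150 150 154]
312 [-104.5    1.1  130.3] [168 170 174]
314 [-105.3    0.6  130.7] [161 163 164]
316 [-106.4    0.8  130.4] [160 162 165]
318 [-110.9    0.8  124. ] [124 124 127]
320 [-112.2    0.8  123.4] [109 110 113]
322 [-113.3    1.1  123.3] [135 136 141]
324 [-114.2    0.8  123.6] [165 168 172]
326 [-115.2    0.8  123.6] [154 156 158]
328 [-133.9    0.8   93.5] [196 199 202]
```

Call:
drive_tool(
  moves=[48,0,0,1,0,0,0,48,0,0,1,0,0,0,48,0,0,1,0,0,0,48,0,0,0.5,0,0,0,48,0,0,0,0,0,0],
)

```text
t: 10.55
tool_pos: [0.5418, -0.0906, 0.2931]
orientation: [3.14, -0.107, -0.0]
force: [-0.2, -1.4, 0.1]
opening: 0.0486
gripper_force: 10.3
```

```bash
python3 - <<'E'
from h import *
s=robot.read_state();print(tc(s['tool_pos']),s['force'],s['gripper_force'])
c=cam('wrist');print(lidfit(c));np.savez('w9.npz',**c);balls(c)
cv2.imwrite('pics/w9.png',cv2.resize(c['color'][220:370,240:400],(640,600),interpolation=cv2.INTER_CUBIC)[:,:,::-1])
E
```

```text
[[-108.95765663    0.54106368  293.07842201]] [-0.24979981 -1.36877069  0.05958631] 10.330422520637512
[3.28000e-02 2.10000e-03 1.27900e-01 1.76155e+05]
290 [-92.    1.1 131.4] [184 178 183]
292 [-92.9   1.3 131.3] [183 180 185]
294 [-93.7   0.9 131.6] [186 184 185]
296 [-96.3   0.9 128.2] [35 33 33]
298 [-97.3   0.9 128.1] [40 40 39]
300 [-98.1   0.9 128.2] [38 40 35]
302 [-99.1   1.1 128.2] [39 39 39]
304 [-99.9   0.9 128.5] [35 35 37]
306 [-101.     0.6  128.1] [46 45 43]
308 [-101.8    0.9  128.3] [37 37 34]
310 [-103.2    0.9  127.5] [68 69 67]
312 [-103.8    0.9  128.1] [128 129 134]
314 [-103.9    0.9  129.7] [151 155 156]
316 [-104.6    0.9  130.3] [167 169 172]
318 [-105.4    0.6  130.4] [163 166 167]
320 [-106.3    0.9  130.5] [160 160 163]
322 [-113.1    1.1  120.2] [110 110 111]
324 [-112.9    0.9  122.3] [108 110 112]
326 [-113.3    0.9  123.3] [136 139 142]
328 [-114.2    0.9  123.6] [168 172 174]
```

View pics/w9.png

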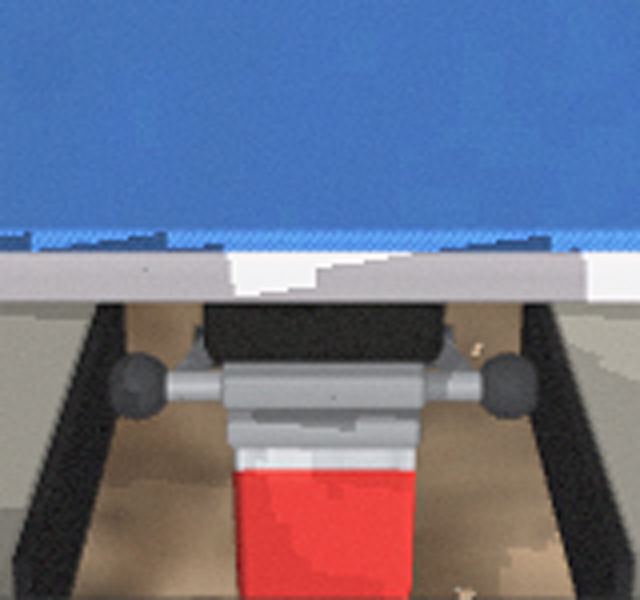

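Bar lies in the groove behind the lip (balls at crop (138,385)/(510,385), bar hidden beneath the back wall edge), forces near zero. Release, rise, back off and tilt.

Call:
drive_tool(
  moves=[93,0,0,0,0,0,0,93,0,0,0,0,0,0,93,0,0,0,0,0,0,93,0,0,0,0,0,0,93,0,0,0,0,0,0,93,0,0,-10,0,0,0,93,0,0,-20,0,0,0,93,0,0,-30,0,0,0],
)

```text
t: 11.4
tool_pos: [0.5412, -0.0904, 0.3527]
orientation: [-3.139, 0.107, 0.005]
force: [0.7, -0.3, 1.2]
opening: 0.0926
gripper_force: 0.0
```

Call:
drive_tool(
  moves=[0,-40,0,0,0,0,0,0,-40,0,0,0,0,0,0,-40,0,0,0,0,0,0,-38,0,0,0,0,0,0,0,0,0,0,0,0],
)

```text
t: 11.9
tool_pos: [0.381, -0.0793, 0.3533]
orientation: [3.14, -0.107, -0.0]
force: [0.1, -0.1, 0.2]
opening: 0.0579
gripper_force: 0.0
```

```bash
cat > look.py <<'E'
from h import *
s=robot.read_state();print('tcp',tc(s['tool_pos']),s['force'],s['orientation'],s['opening'],s['t'])
R=Rn.from_rotvec(s['orientation']).as_matrix();tip=s['tool_pos']+R[:,2]*.186;print('tip',tc(tip),'q',s['q'].round(2))
for n in ('wrist','top','scene'):
    c=cam(n);hsv=cv2.cvtColor(c['color'],cv2.COLOR_RGB2HSV)
    m=cv2.inRange(hsv,(0,150,80),(8,255,255))|cv2.inRange(hsv,(172,150,80),(180,255,255))
    v,u=np.nonzero(m);k=c['depth'][v,u]>0;C=tc(world(c,u[k],v[k]));C=C[(C[:,0]>-180)&(C[:,0]<-100)&(abs(C[:,1])<22)&(C[:,2]>20)&(C[:,2]<130)]
    print(n,'lid',lidfit(c),'red',len(C), np.percentile(C,[3,50,97],axis=0).round(1).tolist() if len(C)>5 else '')
    hsv=None
    if n!='scene':
        b=proj(c,[cw((-.1103,y,.1188),P0) for y in (-.0212,.0212)]);print(' ball px',b.round(0).tolist(),[int(c['color'][int(q[1]),int(q[0])].sum()) if 0<=q[1]<480 and 0<=q[0]<640 else None for q in b],[tc(world(c,[q[0]],[q[1]])).round(1).tolist() for q in b if 0<=q[1]<480 and 0<=q[0]<640])
E
python3 look.py
```

```text
tcp [[-270.13911921    1.01720561  353.32864063]] [ 0.09281335 -0.05047453  0.22749407] [ 3.13950318e+00 -1.07116236e-01 -4.26641398e-04] 0.05791156039034719 11.9
tip [[-270.18799858    0.96671143  167.32865391]] q [-0.34 -0.45  2.1  -0.    1.49  1.3 ]Traceback (most recent call last):
  File "look.py", line 8, in <module>
    print(n,'lid',lidfit(c),'red',len(C), np.percentile(C,[3,50,97],axis=0).round(1).tolist() if len(C)>5 else '')
                  ~~~~~~^^^
  File "h.py", line 27, in lidfit
    v,u=np.nonzero(m);k=(c['depth'][v,u]>0);X=world(c,u[k],v[k]);X=X[(X[:,2]>.1)&(abs(X[:,0]-.64)<.12)&(abs(X[:,1]+.1)<.16)]
                                              ~~~~~^^^^^^^^^^^^^
  File "h.py", line 8, in world
    n=cv2.undistortPoints(p,c['mtx'],c['dist_coeffs']).reshape(-1,2)
      ~~~~~~~~~~~~~~~~~~~^^^^^^^^^^^^^^^^^^^^^^^^^^^^^
cv2.error: OpenCV(4.12.0) /io/opencv/modules/calib3d/src/undistort.dispatch.cpp:347: error: (-215:Assertion failed) CV_IS_MAT(_src) && CV_IS_MAT(_dst) && (_src->rows == 1 || _src->cols == 1) && (_dst->rows == 1 || _dst->cols == 1) && _src->cols + _src->rows - 1 == _dst->rows + _dst->cols - 1 && (CV_MAT_TYPE(_src->type) == CV_32FC2 || CV_MAT_TYPE(_src->type) == CV_64FC2) && (CV_MAT_TYPE(_dst->type) == CV_32FC2 || CV_MAT_TYPE(_dst->type) == CV_64FC2) in function 'cvUndistortPointsInternal'
```

Call:
drive_tool(
  moves=[0,0,0,0,0,8.33,0,0,0,0,0,0,8.33,0,0,0,0,0,0,8.33,0,0,0,0,0,0,0,0],
)

```text
t: 12.35
tool_pos: [0.3842, -0.08, 0.3538]
orientation: [3.049, -0.104, 0.683]
force: [-0.1, -0.5, 0.2]
opening: 0.0215
gripper_force: 0.0
```

```bash
sed -i "s/    if d is None/    if len(p)==0: return np.zeros((0,3))\n    if d is None/; s/    n=cv2.undistort\(.*\)/    n=cv2.undistort\1 if len(p) else p.reshape(-1,2)/" h.py; sed -i "s/lidfit(c),/lidfit(c) if n!='scene' else '',/" look.py; sed -i "s/^    P=np.c_\[X\[:,0\]-.65/    if len(X)<50: return None\n&/" h.py; python3 look.py
```

```text
tcp [[-266.93602304    0.59316282  353.82685854]] [-0.09381608 -0.46549013  0.15581763] [ 3.04904824 -0.1043971   0.6827778 ] 0.021494711411078036 12.35
tip [[-187.60955455    0.43346827  185.5910541 ]] q [-0.41 -0.73  2.31  0.16  1.15  1.2 ]
wrist lid [3.2800e-02 2.2000e-03 1.2790e-01 5.7774e+04] red 1349 [[-171.5, -11.2, 82.9], [-157.1, 1.1, 85.3], [-143.3, 12.6, 87.7]]
 ball px [[352.0, 185.0], [291.0, 185.0]] [363, 349] [[[-111.3, -20.9, 122.3]], [[-111.2, 21.0, 121.8]]]
top lid [3.430e-02 2.100e-03 1.294e-01 7.212e+03] red 156 [[-171.3, -11.9, 82.8], [-156.8, -0.2, 86.7], [-142.8, 11.9, 91.6]]
 ball px [[351.0, 281.0], [331.0, 278.0]] [374, 216] [[[-110.9, -21.1, 122.5]], [[-111.0, 21.2, 122.7]]]
scene lid  red 84 [[-168.9, -13.5, 80.3], [-156.7, -1.6, 85.3], [-142.2, 12.2, 89.7]]
```

Bar sits at its groove height (ball tops z≈122), lid still at 0.033, lever about 1.40 rad. Go to the grip.

Call:
drive_tool(
  moves=[0,-5,0,30,0,0,0,0,-5,0,30,0,0,0,0,-5,0,28,0,0,0,0,0,0,0,0,0,0],
)

```text
t: 12.9
tool_pos: [0.407, -0.0808, 0.2629]
orientation: [3.058, -0.103, 0.66]
force: [-0.8, 0.9, 0.6]
opening: 0.0002
gripper_force: 0.0
```

Call:
drive_tool(
  moves=[0,-3,0,6,0,0,0,0,-3,0,6,0,0,0,0,-2,0,5,0,0,0,0,-2,0,5,0,0,0,0,0,0,0,0,0,0],
)

```text
t: 13.4
tool_pos: [0.4081, -0.0816, 0.2431]
orientation: [3.051, -0.104, 0.677]
force: [0.2, -0.1, 1.1]
opening: 0.0008
gripper_force: 0.6
```

```bash
python3 look.py
```

```text
tcp [[-243.01015138    0.5518079   243.06351491]] [ 0.22781709 -0.09225485  1.14357179] [ 3.0506723  -0.10355019  0.6769391 ] 0.0008145425649775447 13.4
tip [[-164.33607273    0.44468461   74.52159765]] q [-0.38 -0.5   2.38  0.17  0.85  1.17]
wrist lid [2.6200e-02 1.7000e-03 1.2710e-01 5.9861e+04] red 1658 [[-156.8, -11.2, 72.2], [-149.0, 1.1, 76.3], [-142.3, 13.0, 79.6]]
 ball px [[377.0, 161.0], [268.0, 161.0]] [371, 375] [[[-110.7, -21.0, 119.9]], [[-110.5, 21.1, 119.2]]]
top lid [2.710e-02 1.900e-03 1.287e-01 7.260e+03] red 77 [[-156.7, -12.2, 72.3], [-149.6, 0.0, 77.7], [-142.5, 12.2, 83.0]]
 ball px [[351.0, 281.0], [331.0, 278.0]] [179, 147] [[[-110.6, -21.1, 120.3]], [[-110.0, 21.2, 116.9]]]
scene lid  red 56 [[-165.4, -14.5, 67.1], [-152.9, -6.4, 73.7], [-142.2, 12.2, 81.1]]
```

Loop is engaged and drawing the lid (0.033→0.026). Continue the arc.

Call:
drive_tool(
  moves=[0,-0.8,0,4.2,0,0,0,0,-0.8,0,4.2,0,0,0,0,0,0,4.3,0,0,0,0,0,0,4.3,0,0,0,0,0.9,0,4.2,0,0,0,0,0.9,0,4.2,0,0,0,0,0,0,0,0,0,0],
)

```text
t: 14.25
tool_pos: [0.4187, -0.0821, 0.2191]
orientation: [3.052, -0.103, 0.673]
force: [-1.2, -0.7, 0.9]
opening: 0.0005
gripper_force: 0.6
```

```bash
python3 look.py
```

```text
tcp [[-232.369879      0.79230241  219.05611967]] [-1.24790845 -0.714973    0.9386167 ] [ 3.0524188  -0.10345828  0.67345675] 0.00049250266318424 14.25
tip [[-154.10808466    0.84711875   50.32233959]] q [-0.37 -0.41  2.36  0.18  0.78  1.17]
wrist lid [1.5300e-02 9.0000e-04 1.2590e-01 5.6747e+04] red 1406 [[-146.6, -11.2, 52.0], [-140.7, 1.0, 60.1], [-135.6, 12.9, 66.2]]
 ball px [[390.0, 166.0], [258.0, 166.0]] [284, 243] [[[-108.9, -22.0, 114.9]], [[-109.2, 21.7, 115.7]]]
top lid [1.270e-02 1.300e-03 1.275e-01 7.254e+03] red 64 [[-146.7, -12.1, 53.9], [-141.1, 0.1, 61.9], [-136.1, 11.8, 70.3]]
 ball px [[351.0, 281.0], [331.0, 278.0]] [146, 135] [[[-96.5, -24.5, 37.3]], [[-96.7, 20.8, 38.5]]]
scene lid  red 28 [[-153.0, -16.0, 43.7], [-142.8, -8.7, 52.6], [-134.2, 5.4, 66.3]]
```

Call:
drive_tool(
  moves=[0,1.8,0,4,0,0,0,0,1.8,0,4,0,0,0,0,2.4,0,3.5,0,0,0,0,2.5,0,3.5,0,0,0,0,3,0,3,0,0,0,0,3.3,0,2.9,0,0,0,0,0,0,0,0,0,0],
)

```text
t: 15.1
tool_pos: [0.4417, -0.0839, 0.2075]
orientation: [3.051, -0.103, 0.677]
force: [-0.1, 0.6, 0.3]
opening: 0.0005
gripper_force: 0.0
```

```bash
python3 look.py
```

```text
tcp [[-209.29968689    0.59186405  207.51273884]] [-0.13697022  0.55875852  0.34465951] [ 3.05098431 -0.10336898  0.67685313] 0.0004619448172730698 15.1
tip [[-130.64330535    0.53989968   38.9625358 ]] q [-0.35 -0.3   2.31  0.18  0.72  1.17]
wrist lid [1.280e-02 8.000e-04 1.259e-01 9.467e+04] red 285 [[-123.9, -11.1, 30.4], [-122.0, 0.7, 55.0], [-121.2, 12.9, 57.1]]
 ball px [[399.0, 233.0], [249.0, 233.0]] [327, 324] [[[-109.9, -21.7, 116.4]], [[-109.9, 21.7, 116.3]]]
top lid [1.300e-02 1.000e-03 1.274e-01 7.273e+03] red 19 [[-123.0, -11.1, 43.8], [-122.2, 0.3, 53.5], [-121.7, 10.8, 60.6]]
 ball px [[351.0, 281.0], [331.0, 278.0]] [248, 189] [[[-110.4, -21.2, 119.6]], [[-110.4, 21.2, 119.6]]]
scene lid  red 0
```

Call:
drive_tool(
  moves=[0,0.9,0,0.4,0,0,0,0,0.5,0,0.2,0,0,0,0,0,0,0,0,0,0],
)

```text
t: 15.55
tool_pos: [0.4425, -0.0839, 0.2074]
orientation: [3.051, -0.103, 0.676]
force: [-4.5, 0.3, 2.3]
opening: 0.0002
gripper_force: 1.8
```

Call:
drive_tool(
  moves=[0,-10,0,-5,0,0,0,0,-20,0,-10,0,0,0,0,-20,0,-30,0,0,0,0,-5,0,-45,0,0,0,0,0,0,-45,0,0,0,0,0,0,-10,0,0,0,0,0,0,0,0,0,0],
)

```text
t: 16.25
tool_pos: [0.3413, -0.0789, 0.3136]
orientation: [3.051, -0.104, 0.675]
force: [0.1, -0.8, 0.1]
opening: 0.0005
gripper_force: 0.0
```

```bash
python3 look.py; python3 - <<'E'
from h import *
b=dict(np.load('b.npz'));t=cam('top')
d=np.abs(b['color'].astype(int)-t['color']).sum(2)
for n,(y0,y1,x0,x1) in dict(oak=(298,340,170,218),tape=(213,265,148,180),plane=(252,292,424,495),pen=(286,330,452,470)).items(): print(n,(d[y0:y1,x0:x1]>90).mean().round(3))
E
```

```text
tcp [[-309.87031468   -1.16180915  313.62072188]] [ 0.10347708 -0.75728916  0.1361153 ] [ 3.05093004 -0.10378029  0.67546296] 0.00047841355274274205 16.25
tip [[-231.35743306   -1.29120041  145.00366854]] q [-0.46 -0.89  2.47  0.18  1.17  1.14]
wrist lid [1.4300e-02 9.0000e-04 1.2580e-01 2.4298e+04] red 568 [[-125.2, -11.1, 28.7], [-122.4, 1.0, 41.9], [-121.2, 12.8, 56.8]]
 ball px [[354.0, 95.0], [284.0, 95.0]] [392, 277] [[[-96.4, -23.6, 93.8]], [[-108.5, 21.5, 115.5]]]
top lid [1.300e-02 8.000e-04 1.274e-01 7.229e+03] red 42 [[-125.4, -11.3, 29.2], [-122.6, 0.0, 38.3], [-121.4, 11.4, 59.9]]
 ball px [[351.0, 281.0], [331.0, 278.0]] [234, 174] [[[-109.5, -21.4, 114.0]], [[-110.1, 21.2, 117.5]]]
scene lid  red 0 
oak 0.0
tape 0.0
plane 0.0
pen 0.0
```

Call:
drive_tool(
  moves=[0,20,0,-10,0,0,0,0,20,0,-10,0,0,0,0,0,0,0,0,0,0],
)

```text
t: 16.75
tool_pos: [0.3697, -0.0803, 0.3487]
orientation: [3.052, -0.102, 0.675]
force: [1.0, 0.3, -0.0]
opening: 0.0003
gripper_force: 0.0
```

```bash
python3 look.py && python3 -c "
from plant import robot
print(robot.close_job())"
```

```text
tcp [[-281.41131792   -0.67378797  348.71399906]] [ 0.97940094  0.28230653 -0.02739113] [ 3.05184521 -0.10164165  0.67514156] 0.00025409575372251704 16.75
tip [[-202.95601475   -0.61258052  180.07010899]] q [-0.43 -0.78  2.34  0.16  1.17  1.18]
wrist lid [1.2300e-02 7.0000e-04 1.2590e-01 5.0907e+04] red 342 [[-125.1, -11.0, 28.8], [-122.4, 1.1, 40.5], [-121.4, 12.6, 56.5]]
 ball px [[351.0, 161.0], [289.0, 160.0]] [376, 310] [[[-109.4, -21.4, 116.2]], [[-109.7, 21.3, 117.1]]]
top lid [1.350e-02 8.000e-04 1.274e-01 7.217e+03] red 42 [[-125.4, -11.4, 29.2], [-122.6, -0.0, 40.0], [-121.3, 11.4, 59.1]]
 ball px [[351.0, 281.0], [331.0, 278.0]] [228, 173] [[[-109.9, -21.3, 116.5]], [[-110.0, 21.2, 117.3]]]
scene lid  red 0 
the job is handed in; nothing more can be done
None
```

The job is handed in at 16.75 s: the lid is shut and drawn down on its seal (0.033 to about 0.013 rad), the loop is over the keeper, the lever is home, and the four bystanders show no change in the top view; while backing off, joint 2 reached its −0.89 limit as far as the rounded reading shows, and I moved it clear before handing in.

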